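# Dial the wheel lock of the studio tool chest

### The job

Unlock the wooden tool chest: roll its left and right number wheels, pressing them only lightly, until the three wheels read 4, 7, 2 from left to right (seen from the robot) in line with the brass index bars; the middle wheel already shows its 7 and must not be turned. Only then slide the bolt in front of the wheels fully to the left, and let go. Leave the pots and tools around and on the chest where they are.

Things in the scene. Friction and masses are not known exactly. Their poses are not given: they have to be found in the camera images.
- chest: wooden tool chest with flat lid, 236 (x) x 336 (y) x 100 mm high, fixed to the table. Origin under its centre; x points from its front (the side nearer the robot) to its back, y to the left as seen from the robot, z up. Its lid top is 100 mm above the origin
- lockplate: dark steel plate, 75 (x) x 200 (y) x 3 mm, on the chest lid, carrying the wheels in a row at y = +46 mm (left), 0 (middle), -46 mm (right), and four brass index bars, 5 mm high and 12 mm long, between and beside them at x = 0: they mark the reading line on top of the wheels. Origin at the centre of its underside, axes as the chest's. Plate and wheels stand no more than 20 N of pressing
- left_top (a point): nominal top of the left wheel, fixed to the plate 19 mm above its underside. The real top lies up to 5 mm higher or lower: find it by touch. Rolled by pressing on its top with closed fingertips (8 to 14 N gives enough grip; over 20 N harms it) and dragging along chest x. It is sprung: gives 1 mm per 4 N, at most 6 mm, and springs back
- middle_top (a point): nominal top of the middle wheel, fixed to the plate 19 mm above its underside. The real top lies up to 5 mm higher or lower: find it by touch. Rolled by pressing on its top with closed fingertips (8 to 14 N gives enough grip; over 20 N harms it) and dragging along chest x. It is sprung: gives 1 mm per 4 N, at most 6 mm, and springs back
- right_top (a point): nominal top of the right wheel, fixed to the plate 19 mm above its underside. The real top lies up to 5 mm higher or lower: find it by touch. Rolled by pressing on its top with closed fingertips (8 to 14 N gives enough grip; over 20 N harms it) and dragging along chest x. It is sprung: gives 1 mm per 4 N, at most 6 mm, and springs back
- left_wheel (a joint): rad: left number wheel, aluminium disc 48 mm in diameter, 16 mm wide, axle level along chest y. Numerals 1 to 8 round the rim, read from the robot's side. Numeral n is on top at (n - 1) x 0.7854 plus any whole turns (6.2832 each); grows as the top moves away from the robot (chest +x). Endless both ways, friction 0.09 N m, stays where left. Shows 4 at 2.356
- middle_wheel (a joint): rad: middle number wheel, aluminium disc 48 mm in diameter, 16 mm wide, axle level along chest y. Numerals 1 to 8 round the rim, read from the robot's side. Numeral n is on top at (n - 1) x 0.7854 plus any whole turns (6.2832 each); grows as the top moves away from the robot (chest +x). Endless both ways, friction 0.09 N m, stays where left. Shows 7 at 4.712: leave it there
- right_wheel (a joint): rad: right number wheel, aluminium disc 48 mm in diameter, 16 mm wide, axle level along chest y. Numerals 1 to 8 round the rim, read from the robot's side. Numeral n is on top at (n - 1) x 0.7854 plus any whole turns (6.2832 each); grows as the top moves away from the robot (chest +x). Endless both ways, friction 0.09 N m, stays where left. Shows 2 at 0.785
- bolt (a joint): steel bolt in front of (nearer the robot than) the wheels, m, 0 shut, 0.018 fully open; it slides to the left (chest +y) in its guide against about 3 N of friction and stays put. Hidden fins stop it after about 3 mm unless all three wheels are at their code numerals
- bolt_knob (a point): top centre of the bolt's upright brass knob, a round post 14 mm in diameter standing 28 mm above the bolt; the point is 38 mm above the chest lid. The guide's side rails, 9 mm above the lid, run along y, 10 to 15 mm either side of the knob's axis in x
- cup: small white cup, 48 mm wide, 45 mm tall, standing on the chest lid behind the wheels to the right; origin under its centre
- rib: flat wooden smoothing rib, 30 x 75 x 6 mm, lying on the chest lid behind the wheels to the left; origin under its centre
- crock: white stoneware crock full of modelling tools, 110 mm wide, 105 mm tall, tools up to about 200 mm; origin under its centre
- jug: white jug with a handle, full of brushes and wooden tools, about 100 mm wide, 90 mm tall, tools up to about 180 mm; origin under its centre
- tub: open white plastic tub, 100 mm wide, 75 mm tall; origin under its centre
- dish: low round grey clay dish, 140 mm wide, 32 mm tall; origin under its centre
- strip: loose wooden guide strip, 30 x 260 x 8 mm, lying on the table; origin under its centre

How it is judged:
By the outcome, as a careful person would: the job done as asked, in the order asked, and still so for the second after the job is handed in, with the robot touching nothing.
It also fails if it takes over 48 s, if anything falls off the work surface, if the arm or the gripper's body presses on something with over 40 N, if the wrist force passes 120 N, or if a joint passes its speed limit or range.

### The arm

A 6-joint arm with a two-finger parallel gripper is mounted at the origin on the work surface. World frame = base frame: x ahead of the robot, y to its left, z up, the work surface at z = 0. Lengths are in m, angles in degrees, forces in N, time in s.
With the tool pointing down it reaches from about 0.25 to 0.725 m from the base axis. Payload 9.7 kg.
Tool frame: the origin (TCP) lies between the finger pads; the fingertips stand 22 mm ahead of it and the grasp point (between the pads) lies 3 mm ahead of it; z points along the fingers, y is the line along which they close (so a half turn about z gives the same grasp; the last joint's range is limited). The gripper opens to 85 mm and grips with 20 to 120 N. Pads are 22 mm wide; open, the fingers measure 114 mm over their backs; the gripper's body (76 mm by 85 mm) begins 54 mm behind the grasp point. The pads swing forward as they close: fully open they stand 13 mm farther back than shut.
Start: joints at [-68.354, 4.979, 10.078, 95.1, 0, 90], TCP at [0.203, -0.511, 0.253] pointing down, gripper open.
Joint ranges: [-179.16, 179.16], [-48.56, 103.87], [-65.8, 70.77], [-126.05, 130.52], [-82.76, 87.17], [-180, 180]. Speed limits (degrees/s): [127.2, 127.2, 147.25, 180, 180, 180].

### API

Orientations are given as [roll, pitch, yaw] about the fixed x, y, z axes, in that order (R = Rz(yaw) Ry(pitch) Rx(roll)).
In Python, from workcell import bot, viewer, finder gives the robot as it stands.
- The arm moves only by the tool move_arm, never from a script. Its arguments are lists of equal length, an entry for each row: "offset": the shift along the tool's x, y, z in cm, a list of three; "twist": the turn, a rotation vector about the tool's x, y, z in rad, a list of three; "grip": the opening, from 0 (shut) to 1 (fully open). In form: {"offset": [[x, y, z], ...], "twist": [[ax, ay, az], ...], "grip": [grip, ...]}. A call has 1 to 5 rows; each row shifts and turns the commanded pose from where the row before left it, along the tool's axes as they then stand; what a row does not reach is not made up. A row lasts 1/10 s, in which the tool goes at most 50 mm and 8.59 degrees, less where a joint would pass 70% of its speed; a pose out of reach is approached as far as the arm can. A call is refused whole if a number of a shift passes 5 or a number of a turn 0.15, either way. A call with a gripper value outside its range is refused whole. The fingers move at their own pace and stop on an object; "force" is the grip in N (left out, the last holds). Time passes only in rows, so rows that do not move let the fingers close. It gives the time, the measured TCP pose, the force, the opening and the grip force at its end, in the units of the state.
- bot.get_obs(): the state, without advancing time (a new reading comes with each control period).
- viewer.camera(name): name is "scene" or "top" or "wrist"; returns a dict with "color" (400x640x3 uint8, red, green, blue), "depth" (400x640 float32, m along the optical axis (not along the pixel's ray), 0 where there is no reading), "vfov" (degrees; the focal length in pixels is half the picture's height over the tangent of half this angle, whatever the lens; pixels are square), "cx", "cy" (the principal point, pixels), "position" and "attitude" of the camera in the world; the wrist camera has in their place "tool_from_camera" (4x4, takes a point from camera to tool coordinates, whose origin is the TCP and whose axes are the flange's). Camera axes: x right, y down, z forward; pixel columns grow to the right and rows downward; lengths in m; the calibration is good to about 2 mm. The wrist camera is an equidistant fisheye: a pixel r from the principal point sees the ray r / f radians off the axis. A picture is of the moment at which its call begins: read the wrist's pose just before it.
- bot.job_done(): hands the job in; it is judged then, once.
Trained networks look in a picture, given as the dict that the camera call returned (one of the last four; its "shot" number tells which), for a name from the list of things; names that differ only in an ending like _2 or _b are one class to them, and where a whole thing is asked for, a point or a joint stands for the part that bears it (a point fixed in the world has none). Each returns a list of dicts, best first, with "p" (0 to 1); they miss things now and then, are a little off and sometimes report something else, mostly with a low value. They report only what shows in the picture. A call takes as long as a camera call.
- finder.boxes_of(picture, thing): "position" ([column, row] in pixels, amid what is visible of it).
- finder.pinpoint(picture, thing): "position" ([column, row] in pixels: a listed point, or the origin of a listed thing).
The state is a dict: "time": time; "q": joint angles; "qd": joint speeds; "joint_efforts": joint torques, N m; "ee_pos": TCP position; "tcp_rot": TCP orientation; "wrist_force": force on the tool from outside, world axes, zero at the start; "torque": the same for the moment, N m; "opening": finger opening in m; "grasp_force": force on a finger pad.
Only numpy, scipy, OpenCV 4.12 (cv2) and the standard library are available. Lean on these libraries where they do the work, as an engineer would, in place of code of your own. Each camera call takes 0.05 s, during which the arm holds its last target. There are 200 camera calls.

## Working session

There is one attempt and no reset: what is moved stays moved. The work goes in short steps, Python scripts to look and compute and a tool call to move; the robot and the scene stay as the last step left them, time stands still between calls to the robot, and variables do not carry over. Pictures are saved under pics/ and viewed, at most 10 in all, crops included, and the job is handed in when it is done.

Besides the shell and the picture viewer there is one more tool, called after ">>>" by a JSON object that holds its "op" and its "data", one argument or row to a line. move_arm: Moves the arm, as the interface text tells. Its arguments: {"type":"object","properties":{"offset":{"type":"array","items":{"type":"array","items":{"type":"number"}}},"twist":{"type":"array","items":{"type":"array","items":{"type":"number"}}},"grip":{"type":"array","items":{"type":"number"}},"force":{"type":"number"}},"required":["offset","twist","grip"]}

```bash
mkdir -p pics; ls
cat > h.py <<'E'
import numpy as np, cv2
from scipy.spatial.transform import Rotation as R
from workcell import bot, viewer, finder
def att(a):
    a=np.array(a,float)
    if a.shape==(3,3): return a
    if a.size==4: return R.from_quat(a).as_matrix()
    return R.from_euler('xyz',a,degrees=True).as_matrix()
def world(c,px,obs=None,z=None):
    u,v=px; f=200/np.tan(np.radians(c['vfov'])/2)
    x,y=u-c['cx'],v-c['cy']
    if 'position' in c:
        d=np.array([x/f,y/f,1.]); Rm=att(c['attitude']); p=np.array(c['position'])
    else:
        r=np.hypot(x,y); t=r/f; s=np.sin(t)/max(r,1e-9); d=np.array([x*s,y*s,np.cos(t)]); d/=d[2]
        T=np.array(c['tool_from_camera']); Rt=att(obs['tcp_rot'])
        Rm=Rt@T[:3,:3]; p=np.array(obs['ee_pos'])+Rt@T[:3,3]
    w=Rm@d
    if z is not None: return p+w*(z-p[2])/w[2]
    k=c['depth'][int(round(v))-1:int(round(v))+2,int(round(u))-1:int(round(u))+2]; k=k[k>0]
    return p+w*np.median(k) if k.size else None
E
python3 - <<'E'
from h import *
o=bot.get_obs();print(o)
for n in ["scene","top"]:
    c=viewer.camera(n); print(n,{k:v for k,v in c.items() if k not in('color','depth')})
    cv2.imwrite(f'pics/{n}.png',c['color'][:,:,::-1])
    for t in ["chest","lockplate","left_top","middle_top","right_top","bolt_knob","cup","rib","crock","jug"]:
        for r in finder.pinpoint(c,t)[:1]:
            print(t,round(r['p'],2),np.round(r['position'],1),world(c,r['position']).round(4))
E
```

```text
pics
{'time': 0.0, 'q': array([-6.83540111e+01,  5.00926615e+00,  1.00343406e+01,  9.50994607e+01,
       -1.37355237e-03,  8.99991570e+01]), 'qd': array([-0.02891095,  0.05989839,  0.00977209, -0.00060667,  0.06439068,
        0.10947902]), 'joint_efforts': array([-1.01330825e-03, -5.20394075e+01,  4.64805436e+01,  1.63160800e-02,
       -5.47829848e-05, -1.64475853e-05]), 'ee_pos': array([ 0.20279813, -0.51102796,  0.25259963]), 'tcp_rot': array([-1.79925614e+02,  1.37245671e-03,  2.16468337e+01]), 'wrist_force': array([ 0.28326791, -0.00959793,  0.59410598]), 'torque': array([ 0.01608044,  0.04185322, -0.00204848]), 'grasp_force': 0.0, 'opening': 0.08542901304235725}
scene {'vfov': 45.301864871933304, 'cx': 315.9866839746456, 'cy': 199.19015288457078, 'position': array([1.38616952, 0.35936901, 1.21996868]), 'attitude': array([-139.2150648 ,    0.27829005,  112.86459519]), 'shot': 1}
lockplate 0.76 [322.9 228.7] [0.6084 0.0472 0.1185]
left_top 0.73 [336.2 233.4] [0.6042 0.0869 0.1111]
middle_top 0.94 [323.3 227.2] [0.6044 0.0468 0.1205]
right_top 0.65 [309.3 217.3] [ 0.5842 -0.006 
[... 274 characters left out ...]
2254200438, 'cx': 326.2024037941432, 'cy': 203.32349532914176, 'position': array([0.41908138, 0.01735452, 1.33349987]), 'attitude': array([-1.77065174e+02, -4.12211412e-02, -9.03865651e+01]), 'shot': 2}
chest 0.96 [318.2 170.6] [0.5805 0.0395 0.1102]
lockplate 0.91 [317.3 166.7] [0.5909 0.0419 0.1208]
left_top 0.88 [303.3 158.6] [0.6165 0.0839 0.1145]
middle_top 0.61 [316.9 165.4] [0.5947 0.043  0.1215]
right_top 0.76 [329.1 170.5] [0.5795 0.0067 0.1184]
bolt_knob 0.5 [309.7 192.5] [0.5126 0.0643 0.1369]
cup 0.62 [366.4 159.4] [ 0.6143 -0.1065  0.1049]
rib 0.57 [300.2 134.8] [0.6905 0.0935 0.1067]
crock 0.6 [188.1 234.3] [0.3918 0.4317 0.1015]
jug 0.73 [484.8 218.4] [ 0.4337 -0.467   0.0874]
```

Run:
```python
from h import *
a=cv2.imread('pics/top.png')[90:250,220:440];cv2.imwrite('pics/topc.png',cv2.resize(a,None,fx=3.4,fy=3.4,interpolation=cv2.INTER_CUBIC))
```

```text
(no output)
```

View pics/topc.png

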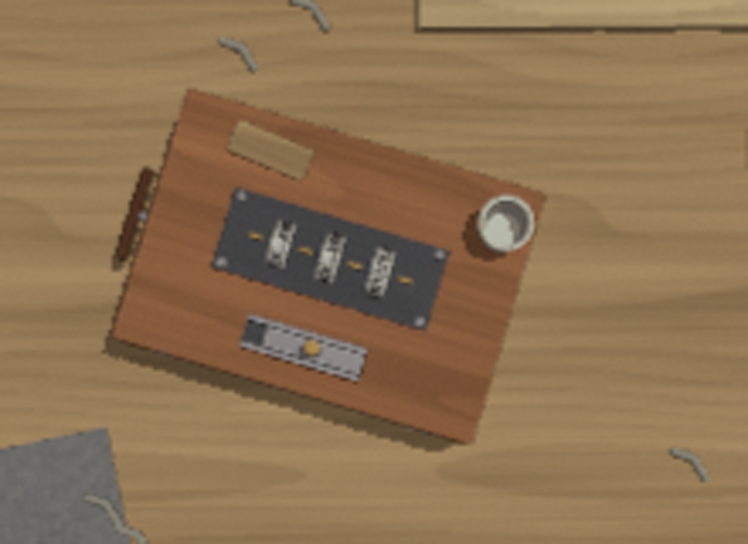

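Top view: the chest is turned about -16.5°. The wheels are at full-image px (303,161), (317,166) and (330,170). The knob is near (312,192), and the cup is well clear. I'll rotate the tool to lie across the chest's x axis and fly over it.

>>> {"op": "move_arm", "data": {
  "offset": [
    [0,0,-1],
    [0,0,-1],
    [0,0,-1],
    [0,0,-1],
    [0,0,-1]
  ],
  "twist": [
    [0,0,-0.13],
    [0,0,-0.13],
    [0,0,-0.13],
    [0,0,-0.13],
    [0,0,-0.13]
  ],
  "grip": [0,0,0,0,0],
  "force": 40
}}

```text
time: 1.6
ee_pos: [0.2029, -0.5112, 0.3037]
tcp_rot: [180.0, 0.0, 59.2]
wrist_force: [0.7, -0.4, -0.5]
opening: 0.0122
grasp_force: 0.0
```

>>> {"op": "move_arm", "data": {
  "offset": [
    [0,0,0],
    [0,0,0],
    [4.4,1.4,0],
    [4.4,1.4,0],
    [4.4,1.4,0]
  ],
  "twist": [
    [0,0,-0.13],
    [0,0,-0.13],
    [0,0,0],
    [0,0,0],
    [0,0,0]
  ],
  "grip": [0,0,0,0,0]
}}

```text
time: 2.1
ee_pos: [0.2805, -0.395, 0.3031]
tcp_rot: [-180.0, -0.0, 73.7]
wrist_force: [0.0, 0.6, -0.2]
opening: -0.0
grasp_force: 0.0
```

>>> {"op": "move_arm", "data": {
  "offset": [
    [4.4,1.4,0],
    [4.4,1.4,0],
    [4.4,1.4,0],
    [4.4,1.4,0],
    [4.4,1.4,0]
  ],
  "twist": [
    [0,0,0],
    [0,0,0],
    [0,0,0],
    [0,0,0],
    [0,0,0]
  ],
  "grip": [0,0,0,0,0]
}}

```text
time: 2.6
ee_pos: [0.4094, -0.2028, 0.3035]
tcp_rot: [180.0, 0.0, 73.8]
wrist_force: [1.2, -0.2, 0.0]
opening: 0.0001
grasp_force: 0.0
```

>>> {"op": "move_arm", "data": {
  "offset": [
    [4.4,1.4,0],
    [4.4,1.4,0],
    [4.4,1.4,0],
    [4.4,1.4,0],
    [4.4,1.4,0]
  ],
  "twist": [
    [0,0,0],
    [0,0,0],
    [0,0,0],
    [0,0,0],
    [0,0,0]
  ],
  "grip": [0,0,0,0,0]
}}

```text
time: 3.1
ee_pos: [0.5381, -0.0109, 0.3035]
tcp_rot: [180.0, -0.0, 73.8]
wrist_force: [0.8, -0.3, 0.4]
opening: 0.0002
grasp_force: 0.0
```

```bash
cat > look.py <<'E'
from h import *
import sys
o=bot.get_obs();c=viewer.camera('wrist')
print(o['time'],o['ee_pos'].round(4),o['tcp_rot'].round(2),o['wrist_force'].round(2),o['opening'])
print(c['tool_from_camera'],c['vfov'])
cv2.imwrite(f'pics/{sys.argv[1]}.png',c['color'][:,:,::-1])
P={}
for t in ["lockplate","left_top","middle_top","right_top","bolt_knob","cup","rib"]:
    for r in finder.pinpoint(c,t)[:2]:
        w=world(c,r['position'],o); z={'bolt_knob':.138,'lockplate':.1,'cup':.1,'rib':.1}.get(t,.119)
        print(t,round(r['p'],2),np.round(r['position'],1),None if w is None else w.round(4),world(c,r['position'],o,z).round(4))
E
python3 look.py w1
```

```text
3.1 [ 0.5381 -0.0109  0.3035] [179.97  -0.    73.8 ] [ 0.77 -0.27  0.35] 0.00021016319376528444
[[-1.20604254e-04 -9.54454961e-01 -2.98355013e-01  7.58437160e-02]
 [ 9.99999898e-01 -2.44823049e-04  3.78972454e-04  2.07917599e-04]
 [-4.34756323e-04 -2.98354937e-01  9.54454893e-01 -1.19210039e-01]
 [ 0.00000000e+00  0.00000000e+00  0.00000000e+00  1.00000000e+00]] 65.70646984690485
lockplate 0.86 [360.5 114.8] [0.5968 0.0412 0.1194] [0.5991 0.0399 0.1   ]
left_top 0.87 [363.5  62.6] [0.6148 0.091  0.1123] [0.6137 0.0903 0.119 ]
middle_top 0.79 [362.8 112.2] [0.5995 0.0432 0.1203] [0.5997 0.0431 0.119 ]
right_top 0.81 [363.3 158.4] [ 0.5885 -0.0019  0.1177] [ 0.5884 -0.0016  0.119 ]
bolt_knob 0.68 [275.5 117.2] [0.5189 0.0621 0.136 ] [0.5192 0.0621 0.138 ]
cup 0.94 [409.4 234.7] [ 0.6145 -0.0872  0.1391] [ 0.6221 -0.1078  0.1   ]
rib 0.56 [430.4  47.6] [0.6915 0.0927 0.1044] [0.6933 0.0931 0.1   ]
```

View pics/w1.png

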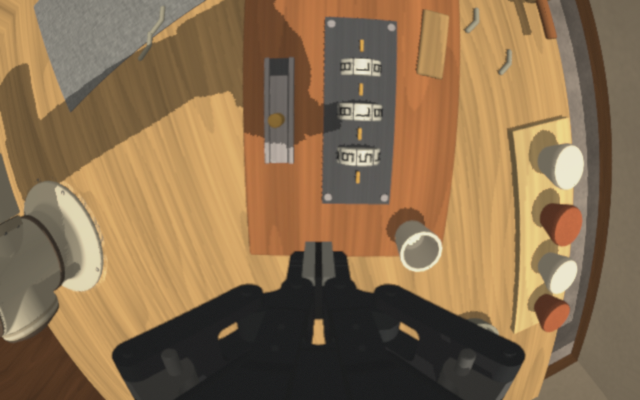

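The wrist view shows wheels at px (362,66), (362,112) and (361,157). The right one shows about 5/6, the middle 7, and the left around 8. The knob is at (276,120). I'll go closer to read them.

>>> {"op": "move_arm", "data": {
  "offset": [
    [-0.2,1.5,4],
    [-0.2,1.5,4],
    [-0.2,1.4,3.8],
    [0,0,0]
  ],
  "twist": [
    [0,0,0],
    [0,0,0],
    [0,0,0],
    [0,0,0]
  ],
  "grip": [0,0,0,0]
}}

```text
time: 3.9
ee_pos: [0.5762, -0.0323, 0.1801]
tcp_rot: [-179.6, 0.1, 73.7]
wrist_force: [0.1, -1.0, 0.2]
opening: -0.0003
grasp_force: 0.0
```

```bash
python3 look.py w2; python3 -c "
import cv2
a=cv2.rotate(cv2.imread('pics/w2.png'),cv2.ROTATE_90_COUNTERCLOCKWISE)
print(a.shape);a=a[130:400,0:300];cv2.imwrite('pics/w2c.png',cv2.resize(a,None,fx=2.2,fy=2.2,interpolation=cv2.INTER_CUBIC))"
```

```text
3.9 [ 0.5762 -0.0323  0.1801] [-1.7957e+02  1.1000e-01  7.3660e+01] [ 0.09 -0.97  0.17] -0.0002549513325562426
[[-1.18341823e-04 -9.54455569e-01 -2.98353066e-01  7.58469725e-02]
 [ 9.99999899e-01 -2.42307547e-04  3.78511198e-04  2.20362503e-04]
 [-4.33565321e-04 -2.98352991e-01  9.54455502e-01 -1.19210787e-01]
 [ 0.00000000e+00  0.00000000e+00  0.00000000e+00  1.00000000e+00]] 65.70646984690485
lockplate 0.87 [321.4  98.4] [0.6002 0.0434 0.1206] [0.6004 0.0437 0.1   ]
left_top 0.57 [320.8  18.7] [0.6137 0.0907 0.1136] [0.6133 0.0892 0.119 ]
middle_top 0.83 [319.6  99.1] [0.5991 0.0433 0.1203] [0.5991 0.0433 0.119 ]
middle_top 0.58 [320.5  99.3] [0.5995 0.043  0.1203] [0.5996 0.043  0.119 ]
right_top 0.69 [318.3 176.8] [ 0.5854 -0.0007  0.1189] [ 0.5854 -0.0006  0.119 ]
bolt_knob 0.97 [168.8 115.4] [0.5163 0.0622 0.1367] [0.517 0.062 0.138]
cup 0.68 [400.9 287.1] [ 0.6096 -0.0301  0.2041] [ 0.6215 -0.1073  0.1   ]
cup 0.68 [318.3 177.3] [ 0.5854 -0.0009  0.119 ] [ 0.584  -0.0053  0.1   ]
rib 0.26 [400.7 286.1] [ 0.6185 -0.0872  0.1259] [ 0.6215 -0.1063  0.1   ]
(640, 400, 3)
```

View pics/w2c.png

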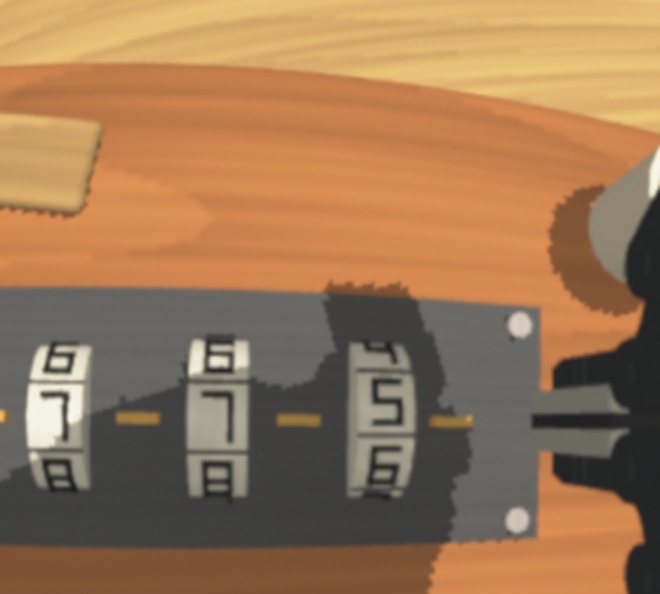

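Closer view: the left wheel reads 7 on the line, the middle 7. The right wheel is a bit past 5, at about 3.38 rad. Both outer wheels need rolling toward the robot: left -2.36 rad (56 mm), right about -2.6 rad (62 mm). I'll go above the right wheel.

>>> {"op": "move_arm", "data": {
  "offset": [
    [1.7,0.5,0],
    [1.6,0.4,1],
    [0,0,1],
    [0,0,0],
    [0,0,0]
  ],
  "twist": [
    [0,0,0.013],
    [0,0,0],
    [0,0,0],
    [0,0,0],
    [0,0,0]
  ],
  "grip": [0,0,0,0,0]
}}

```text
time: 4.8
ee_pos: [0.5955, -0.0019, 0.1647]
tcp_rot: [-179.9, 0.0, 73.1]
wrist_force: [-0.3, -0.4, 0.2]
opening: -0.0001
grasp_force: 0.0
```

```bash
cat > s.py <<'E'
from h import *
o=bot.get_obs(); p=o['ee_pos']; M=np.array([.5995,.0435]); e=np.array([.956,-.294]); n=np.array([.294,.956])
d=p[:2]-M; print(o['time'],'chest x,y mm',(d@e*1e3).round(1),(d@n*1e3).round(1),'tip z',round(p[2]-.022,4),o['tcp_rot'].round(2),o['wrist_force'].round(2))
E
python3 s.py
```

```text
4.8 chest x,y mm 9.5 -44.5 tip z 0.1427 [-1.7993e+02  3.0000e-02  7.3060e+01] [-0.3  -0.38  0.25]
```

>>> {"op": "move_arm", "data": {
  "offset": [
    [0,0,0.8],
    [0,0,0.8],
    [0,0,0.2],
    [0,0,0.1],
    [0,0,0]
  ],
  "twist": [
    [0,0,0],
    [0,0,0],
    [0,0,0],
    [0,0,0],
    [0,0,0]
  ],
  "grip": [0,0,0,0,0]
}}

```text
time: 5.3
ee_pos: [0.5959, -0.0019, 0.1463]
tcp_rot: [-180.0, 0.0, 73.0]
wrist_force: [-0.0, -0.4, -0.4]
opening: 0.0002
grasp_force: 0.0
```

>>> {"op": "move_arm", "data": {
  "offset": [
    [0,0,0.1],
    [0,0,0.1],
    [0,0,0.1],
    [0,0,0]
  ],
  "twist": [
    [0,0,0],
    [0,0,0],
    [0,0,0],
    [0,0,0]
  ],
  "grip": [0,0,0,0]
}}

```text
time: 5.7
ee_pos: [0.596, -0.0018, 0.1432]
tcp_rot: [-180.0, 0.0, 73.0]
wrist_force: [-0.5, 0.4, -0.3]
opening: 0.0002
grasp_force: 0.0
```

>>> {"op": "move_arm", "data": {
  "offset": [
    [0,0,0.1],
    [0,0,0.1],
    [0,0,0]
  ],
  "twist": [
    [0,0,0],
    [0,0,0],
    [0,0,0]
  ],
  "grip": [0,0,0]
}}

```text
time: 6.0
ee_pos: [0.5959, -0.0018, 0.1411]
tcp_rot: [-180.0, 0.0, 73.0]
wrist_force: [0.3, 0.6, -0.2]
opening: -0.0003
grasp_force: 0.0
```

>>> {"op": "move_arm", "data": {
  "offset": [
    [0,0,0.1],
    [0,0,0]
  ],
  "twist": [
    [0,0,0],
    [0,0,0]
  ],
  "grip": [0,0]
}}

```text
time: 6.2
ee_pos: [0.596, -0.0018, 0.1404]
tcp_rot: [180.0, -0.0, 73.0]
wrist_force: [0.1, -0.6, 2.0]
opening: 0.0
grasp_force: 0.9
```

>>> {"op": "move_arm", "data": {
  "offset": [
    [0,0,0.1],
    [0,0,0.1],
    [0,0,0]
  ],
  "twist": [
    [0,0,0],
    [0,0,0],
    [0,0,0]
  ],
  "grip": [0,0,0]
}}

```text
time: 6.5
ee_pos: [0.5961, -0.0018, 0.139]
tcp_rot: [179.9, -0.0, 73.0]
wrist_force: [-1.3, -0.2, 6.2]
opening: -0.0002
grasp_force: 3.2
```

>>> {"op": "move_arm", "data": {
  "offset": [
    [0,-0.3,0],
    [0,-0.3,0],
    [0,0,0]
  ],
  "twist": [
    [0,0,0],
    [0,0,0],
    [0,0,0]
  ],
  "grip": [0,0,0]
}}

```text
time: 6.8
ee_pos: [0.5914, -0.0003, 0.1397]
tcp_rot: [179.8, -0.0, 73.0]
wrist_force: [2.9, -1.5, 6.0]
opening: 0.0001
grasp_force: 3.2
```

>>> {"op": "move_arm", "data": {
  "offset": [
    [0,0,0.1],
    [0,0,0.05],
    [0,0,0]
  ],
  "twist": [
    [0,0,0],
    [0,0,0],
    [0,0,0]
  ],
  "grip": [0,0,0]
}}

```text
time: 7.1
ee_pos: [0.5915, -0.0003, 0.1386]
tcp_rot: [179.8, -0.0, 73.0]
wrist_force: [1.2, -1.9, 10.1]
opening: 0.0
grasp_force: 5.2
```

>>> {"op": "move_arm", "data": {
  "offset": [
    [0,-0.3,0],
    [0,-0.3,0],
    [0,-0.3,0],
    [0,0,0]
  ],
  "twist": [
    [0,0,0],
    [0,0,0],
    [0,0,0],
    [0,0,0]
  ],
  "grip": [0,0,0,0]
}}

```text
time: 7.5
ee_pos: [0.583, 0.0023, 0.1388]
tcp_rot: [179.7, -0.0, 73.0]
wrist_force: [2.9, -2.2, 10.0]
opening: -0.0002
grasp_force: 4.9
```

```bash
python3 s.py
```

```text
7.5 chest x,y mm -3.6 -44.2 tip z 0.1168 [ 1.7971e+02 -4.0000e-02  7.3020e+01] [ 2.91 -2.17 10.01]
```

>>> {"op": "move_arm", "data": {
  "offset": [
    [0,-0.3,0],
    [0,-0.3,0],
    [0,0,0],
    [0,0,-0.8],
    [-2.5,0,-2.2]
  ],
  "twist": [
    [0,0,0],
    [0,0,0],
    [0,0,0],
    [0,0,0],
    [0,0,0]
  ],
  "grip": [0,0,0,0,0]
}}

```text
time: 8.0
ee_pos: [0.568, -0.0181, 0.1651]
tcp_rot: [-179.8, 0.0, 73.2]
wrist_force: [0.1, -0.3, -0.7]
opening: 0.0
grasp_force: 0.0
```

```bash
cat > see.py <<'E'
from h import *
import sys
o=bot.get_obs();c=viewer.camera('wrist')
print(o['time'],o['ee_pos'].round(4),o['tcp_rot'].round(2))
# rectified view: world patch at z=.119 in chest frame, 8 px/mm?
f=200/np.tan(np.radians(c['vfov'])/2);T=np.array(c['tool_from_camera']);Rt=att(o['tcp_rot'])
Rm=Rt@T[:3,:3];p=o['ee_pos']+Rt@T[:3,3]
M=np.array([.5995,.0435]); e=np.array([.956,-.294]); n=np.array([.294,.956])
s=5;Y,X=np.meshgrid(np.arange(75,-75,-1/s),np.arange(25,-25,-1/s)) # cols: left=+y ; rows: up=+x
W=np.stack([M[0]+(X*e[0]+Y*n[0])/1e3,M[1]+(X*e[1]+Y*n[1])/1e3,np.full(X.shape,.119)],-1)
v=(W-p)@Rm; r=np.hypot(v[...,0],v[...,1]); k=f*np.arctan2(r,v[...,2])/r
im=cv2.remap(c['color'][:,:,::-1],(c['cx']+v[...,0]*k).astype(np.float32),(c['cy']+v[...,1]*k).astype(np.float32),cv2.INTER_CUBIC)
cv2.line(im,(0,125),(750,125),(0,0,255),1)
cv2.imwrite(f'pics/{sys.argv[1]}.png',im)
E
python3 see.py w3
```

```text
8.0 [ 0.568  -0.0181  0.1651] [-1.798e+02  2.000e-02  7.318e+01]
```

View pics/w3.png

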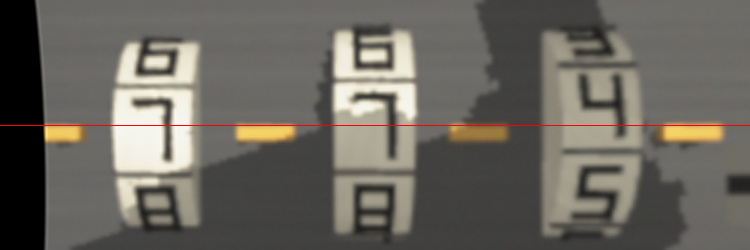

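The rectified view (5 px/mm) shows the right wheel just past 4, at about 2.53 rad, with left and middle still on 7. It needs 42 mm more, so two more strokes.

>>> {"op": "move_arm", "data": {
  "offset": [
    [1.3,1.1,0],
    [1.2,1.1,0],
    [0,0,1.2],
    [0,0,1.2],
    [0,0,0]
  ],
  "twist": [
    [0,0,0],
    [0,0,0],
    [0,0,0],
    [0,0,0],
    [0,0,0]
  ],
  "grip": [0,0,0,0,0]
}}

```text
time: 8.55
ee_pos: [0.5962, -0.0022, 0.1405]
tcp_rot: [-179.9, 0.0, 73.0]
wrist_force: [1.4, 0.4, 2.0]
opening: 0.0001
grasp_force: 0.7
```

>>> {"op": "move_arm", "data": {
  "offset": [
    [0,0,0.3],
    [0,0,0.15],
    [0,0,0.15],
    [0,0,0]
  ],
  "twist": [
    [0,0,0],
    [0,0,0],
    [0,0,0],
    [0,0,0]
  ],
  "grip": [0,0,0,0]
}}

```text
time: 8.95
ee_pos: [0.5968, -0.0023, 0.1382]
tcp_rot: [179.9, -0.0, 73.0]
wrist_force: [-1.8, 0.0, 8.4]
opening: -0.0
grasp_force: 4.1
```

```bash
python3 s.py
```

```text
8.95 chest x,y mm 10.9 -44.6 tip z 0.1162 [ 1.7992e+02 -1.0000e-02  7.3030e+01] [-1.76  0.04  8.38]
```

>>> {"op": "move_arm", "data": {
  "offset": [
    [0,-0.4,0],
    [0,-0.5,0],
    [0,-0.5,0],
    [0,-0.5,0],
    [0,-0.3,0]
  ],
  "twist": [
    [0,0,0],
    [0,0,0],
    [0,0,0],
    [0,0,0],
    [0,0,0]
  ],
  "grip": [0,0,0,0,0]
}}

```text
time: 9.45
ee_pos: [0.5769, 0.0039, 0.139]
tcp_rot: [179.7, -0.0, 73.0]
wrist_force: [3.7, -1.8, 7.0]
opening: -0.0
grasp_force: 3.9
```

>>> {"op": "move_arm", "data": {
  "offset": [
    [0,0,0],
    [0,0,-1.5],
    [-2.5,0,-1.5],
    [0,0,0]
  ],
  "twist": [
    [0,0,0],
    [0,0,0],
    [0,0,0],
    [0,0,0]
  ],
  "grip": [0,0,0,0]
}}

```text
time: 9.85
ee_pos: [0.5686, -0.0211, 0.1697]
tcp_rot: [179.8, -0.0, 73.0]
wrist_force: [-0.0, 0.5, 0.0]
opening: 0.0001
grasp_force: 0.0
```

```bash
cat >> see.py <<'E'
# line edges: mean brightness profile of the three wheels
for nm,y0 in (('L',46),('M',0),('R',-46)):
    cc=int((75-y0)*s); g=cv2.cvtColor(im,cv2.COLOR_BGR2GRAY)[:,cc-14:cc+14].astype(float)
    q=np.median(g,1); d=q-cv2.blur(q.reshape(-1,1),(1,15)).ravel()
    print(nm,[(int(i),int(d[i])) for i in range(10,240) if d[i]<-12 and d[i]==d[max(0,i-4):i+5].min()])
E
python3 see.py w4
```

```text
9.85 [ 0.5686 -0.0211  0.1697] [ 1.7985e+02 -1.0000e-02  7.2960e+01]
L [(39, -38), (51, -54), (71, -88), (86, -45), (102, -84), (125, -155), (174, -51), (190, -77), (211, -39), (227, -23)]
M [(32, -32), (45, -66), (65, -78), (80, -55), (97, -87), (117, -16), (125, -87), (172, -35), (188, -48), (211, -40), (228, -28)]
R [(29, -14), (41, -31), (57, -39), (71, -33), (85, -42), (112, -40), (125, -75), (142, -47), (159, -32), (201, -39), (228, -20)]
```

View pics/w4.png

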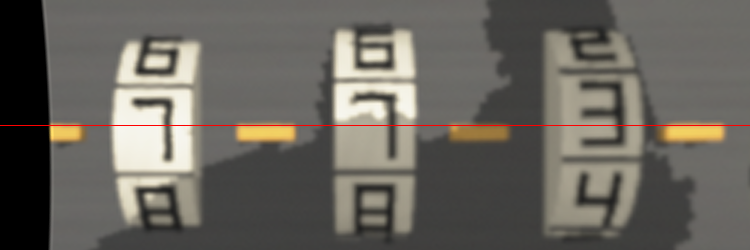

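Right is now at about 1.68 rad (3, slightly past), with 0.895 rad left, which is one more stroke of about 23 mm commanded.

>>> {"op": "move_arm", "data": {
  "offset": [
    [1.3,1.2,0],
    [1.2,1.1,1.2],
    [0,0,1.2],
    [0,0,0.3],
    [0,0,0.2]
  ],
  "twist": [
    [0,0,0],
    [0,0,0],
    [0,0,0],
    [0,0,0],
    [0,0,0]
  ],
  "grip": [0,0,0,0,0]
}}

```text
time: 10.4
ee_pos: [0.5981, -0.0018, 0.1382]
tcp_rot: [179.9, -0.1, 73.1]
wrist_force: [2.8, 3.9, 8.2]
opening: 0.0002
grasp_force: 3.9
```

>>> {"op": "move_arm", "data": {
  "offset": [
    [0,0,0.15],
    [0,0,0],
    [0,-0.4,0],
    [0,-0.5,0],
    [0,-0.5,0]
  ],
  "twist": [
    [0,0,0],
    [0,0,0],
    [0,0,0],
    [0,0,0],
    [0,0,0]
  ],
  "grip": [0,0,0,0,0]
}}

```text
time: 10.9
ee_pos: [0.5857, 0.0021, 0.1387]
tcp_rot: [179.7, -0.2, 73.1]
wrist_force: [6.2, 2.0, 10.3]
opening: -0.0002
grasp_force: 5.2
```

>>> {"op": "move_arm", "data": {
  "offset": [
    [0,-0.5,0],
    [0,-0.4,0],
    [0,0,0],
    [0,0,-1.5],
    [-2.5,0,-1.5]
  ],
  "twist": [
    [0,0,0],
    [0,0,0],
    [0,0,0],
    [0,0,0],
    [0,0,0]
  ],
  "grip": [0,0,0,0,0]
}}

```text
time: 11.4
ee_pos: [0.5679, -0.0183, 0.1666]
tcp_rot: [-179.9, 0.0, 73.2]
wrist_force: [0.4, -0.8, 0.3]
opening: -0.0001
grasp_force: 0.0
```

>>> {"op": "move_arm", "data": {
  "offset": [
    [0,0,0]
  ],
  "twist": [
    [0,0,0]
  ],
  "grip": [0]
}}

```text
time: 11.5
ee_pos: [0.5682, -0.0213, 0.1689]
tcp_rot: [179.9, 0.0, 73.0]
wrist_force: [1.1, 0.1, 0.6]
opening: -0.0001
grasp_force: 0.0
```

```bash
python3 see.py w5
```

```text
11.5 [ 0.5682 -0.0213  0.1689] [1.7988e+02 2.0000e-02 7.2960e+01]
L [(39, -32), (52, -55), (71, -80), (86, -47), (102, -85), (125, -155), (175, -49), (190, -65), (212, -42), (227, -26)]
M [(32, -32), (45, -69), (65, -75), (80, -50), (96, -87), (117, -13), (125, -87), (172, -37), (188, -45), (211, -46), (227, -26)]
R [(87, -38), (103, -48), (125, -50), (132, -41), (161, -45), (178, -37), (193, -43), (215, -42), (231, -21)]
```

View pics/w5.png

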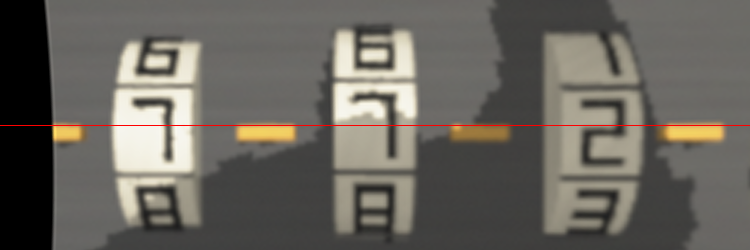

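Right shows 2, overshot by about 1.2 mm (0.05 rad). I'll nudge it back forward.

>>> {"op": "move_arm", "data": {
  "offset": [
    [1.3,0.6,0],
    [1.2,0.5,1.2],
    [0,0,0.9],
    [0,0,0],
    [0,0,0.4]
  ],
  "twist": [
    [0,0,0],
    [0,0,0],
    [0,0,0],
    [0,0,0],
    [0,0,0]
  ],
  "grip": [0,0,0,0,0]
}}

```text
time: 12.05
ee_pos: [0.5862, 0.0015, 0.1407]
tcp_rot: [-179.9, 0.0, 73.1]
wrist_force: [-1.5, 1.4, 3.0]
opening: -0.0002
grasp_force: 1.7
```

>>> {"op": "move_arm", "data": {
  "offset": [
    [0,0,0.3],
    [0,0,0.2],
    [0,0,0],
    [0,0.1,0],
    [0,0.1,0]
  ],
  "twist": [
    [0,0,0],
    [0,0,0],
    [0,0,0],
    [0,0,0],
    [0,0,0]
  ],
  "grip": [0,0,0,0,0]
}}

```text
time: 12.55
ee_pos: [0.5886, 0.0007, 0.1383]
tcp_rot: [179.9, -0.1, 73.0]
wrist_force: [-3.1, 2.3, 11.6]
opening: -0.0
grasp_force: 5.8
```

>>> {"op": "move_arm", "data": {
  "offset": [
    [0,0,0],
    [0,0,-1.5],
    [-2.5,-1,-1.5],
    [0,0,0],
    [0,0,0]
  ],
  "twist": [
    [0,0,0],
    [0,0,0],
    [0,0,0],
    [0,0,0],
    [0,0,0]
  ],
  "grip": [0,0,0,0,0]
}}

```text
time: 13.05
ee_pos: [0.5717, -0.0208, 0.1671]
tcp_rot: [179.9, -0.0, 73.0]
wrist_force: [-0.3, 0.6, -0.4]
opening: 0.0
grasp_force: 0.0
```

```bash
python3 see.py w6
```

```text
13.05 [ 0.5717 -0.0208  0.1671] [ 1.7992e+02 -2.0000e-02  7.2980e+01]
L [(37, -34), (51, -59), (70, -79), (85, -52), (101, -82), (125, -156), (173, -49), (189, -46), (210, -46), (226, -25)]
M [(31, -36), (45, -60), (65, -84), (80, -50), (97, -65), (125, -88), (172, -38), (188, -46), (211, -48), (227, -30)]
R [(76, -38), (91, -50), (119, -48), (125, -41), (149, -40), (165, -39), (182, -42), (205, -41), (225, -27)]
```

>>> {"op": "move_arm", "data": {
  "offset": [
    [1.3,0.5,0],
    [1.2,0.5,1.2],
    [0,0,0.9],
    [0,0,0],
    [0,0,0.4]
  ],
  "twist": [
    [0,0,0],
    [0,0,0],
    [0,0,0],
    [0,0,0],
    [0,0,0]
  ],
  "grip": [0,0,0,0,0]
}}

```text
time: 13.6
ee_pos: [0.5882, 0.0008, 0.1408]
tcp_rot: [-180.0, 0.0, 73.1]
wrist_force: [-1.2, 1.0, 2.7]
opening: 0.0001
grasp_force: 1.5
```

>>> {"op": "move_arm", "data": {
  "offset": [
    [0,0,0.3],
    [0,0,0.2],
    [0,0,0],
    [0,-0.06,0],
    [0,-0.06,0]
  ],
  "twist": [
    [0,0,0],
    [0,0,0],
    [0,0,0],
    [0,0,0],
    [0,0,0]
  ],
  "grip": [0,0,0,0,0]
}}

```text
time: 14.1
ee_pos: [0.5882, 0.0008, 0.1386]
tcp_rot: [179.8, -0.1, 73.0]
wrist_force: [1.1, -0.0, 9.8]
opening: -0.0003
grasp_force: 5.3
```

>>> {"op": "move_arm", "data": {
  "offset": [
    [0,0,0],
    [0,0,-1.5],
    [-2.5,-1,-1.5],
    [0,0,0],
    [0,0,0]
  ],
  "twist": [
    [0,0,0],
    [0,0,0],
    [0,0,0],
    [0,0,0],
    [0,0,0]
  ],
  "grip": [0,0,0,0,0]
}}

```text
time: 14.6
ee_pos: [0.5705, -0.0204, 0.1671]
tcp_rot: [179.9, -0.0, 73.0]
wrist_force: [0.1, -0.0, 0.0]
opening: 0.0001
grasp_force: 0.0
```

```bash
python3 see.py w7; python3 s.py
```

```text
14.6 [ 0.5705 -0.0204  0.1671] [ 1.7993e+02 -3.0000e-02  7.2980e+01]
L [(38, -38), (51, -57), (71, -88), (85, -48), (101, -85), (125, -156), (174, -49), (189, -63), (211, -50), (226, -23)]
M [(31, -34), (45, -63), (65, -78), (80, -55), (97, -68), (125, -88), (172, -35), (188, -43), (211, -50), (228, -29)]
R [(75, -32), (90, -42), (117, -51), (125, -47), (147, -44), (164, -34), (180, -47), (204, -41), (224, -29)]
14.65 chest x,y mm -9.1 -69.4 tip z 0.1444 [ 1.7998e+02 -1.0000e-02  7.3010e+01] [-0.04  1.44  0.47]
```

>>> {"op": "move_arm", "data": {
  "offset": [
    [1.3,0.5,0],
    [1.2,0.5,1.2],
    [0,0,0.9],
    [0,0,0],
    [0,0,0.4]
  ],
  "twist": [
    [0,0,0],
    [0,0,0],
    [0,0,0],
    [0,0,0],
    [0,0,0]
  ],
  "grip": [0,0,0,0,0]
}}

```text
time: 15.15
ee_pos: [0.5871, 0.0012, 0.1408]
tcp_rot: [-180.0, 0.0, 73.1]
wrist_force: [-0.4, 1.2, 1.9]
opening: -0.0002
grasp_force: 1.5
```

>>> {"op": "move_arm", "data": {
  "offset": [
    [0,0,0.3],
    [0,0,0.2],
    [0,0,0],
    [0,-0.13,0],
    [0,-0.13,0]
  ],
  "twist": [
    [0,0,0],
    [0,0,0],
    [0,0,0],
    [0,0,0],
    [0,0,0]
  ],
  "grip": [0,0,0,0,0]
}}

```text
time: 15.65
ee_pos: [0.5864, 0.0013, 0.1388]
tcp_rot: [179.7, -0.1, 73.0]
wrist_force: [3.8, -1.8, 10.2]
opening: -0.0
grasp_force: 5.0
```

>>> {"op": "move_arm", "data": {
  "offset": [
    [0,0,0],
    [0,0,-1.5],
    [-2.5,-1,-1.5],
    [0,0,0],
    [0,0,0]
  ],
  "twist": [
    [0,0,0],
    [0,0,0],
    [0,0,0],
    [0,0,0],
    [0,0,0]
  ],
  "grip": [0,0,0,0,0]
}}

```text
time: 16.15
ee_pos: [0.5679, -0.0197, 0.1671]
tcp_rot: [179.9, -0.0, 73.0]
wrist_force: [-0.1, 0.5, -0.1]
opening: -0.0001
grasp_force: 0.0
```

```bash
python3 see.py w8; python3 s.py
```

```text
16.15 [ 0.5679 -0.0197  0.1671] [ 1.7993e+02 -3.0000e-02  7.2980e+01]
L [(40, -33), (52, -69), (72, -77), (86, -57), (102, -81), (125, -156), (174, -57), (190, -67), (212, -39), (227, -29)]
M [(32, -36), (46, -59), (66, -81), (80, -55), (97, -77), (116, -15), (125, -88), (172, -44), (188, -44), (212, -49), (228, -29)]
R [(77, -32), (93, -41), (121, -46), (150, -43), (167, -32), (184, -46), (207, -42), (226, -25)]
16.2 chest x,y mm -11.7 -69.4 tip z 0.1444 [ 1.7999e+02 -1.0000e-02  7.3010e+01] [0.07 0.37 0.14]
```

>>> {"op": "move_arm", "data": {
  "offset": [
    [1.3,0.6,0],
    [1.2,0.6,1.2],
    [0,0,0.9],
    [0,0,0],
    [0,0,0.4]
  ],
  "twist": [
    [0,0,0],
    [0,0,0],
    [0,0,0],
    [0,0,0],
    [0,0,0]
  ],
  "grip": [0,0,0,0,0]
}}

```text
time: 16.7
ee_pos: [0.5865, 0.0013, 0.1408]
tcp_rot: [-180.0, 0.0, 73.1]
wrist_force: [-1.3, 0.9, 3.2]
opening: -0.0
grasp_force: 1.5
```

>>> {"op": "move_arm", "data": {
  "offset": [
    [0,0,0.3],
    [0,0,0.2],
    [0,0,0],
    [0,-0.15,0],
    [0,-0.14,0]
  ],
  "twist": [
    [0,0,0],
    [0,0,0],
    [0,0,0],
    [0,0,0],
    [0,0,0]
  ],
  "grip": [0,0,0,0,0]
}}

```text
time: 17.2
ee_pos: [0.5855, 0.0016, 0.1388]
tcp_rot: [179.7, -0.1, 73.0]
wrist_force: [5.0, -0.7, 9.9]
opening: -0.0
grasp_force: 4.9
```

>>> {"op": "move_arm", "data": {
  "offset": [
    [0,0,0],
    [0,0,-1.5],
    [-2.5,-1,-1.5],
    [0,0,0],
    [0,0,0]
  ],
  "twist": [
    [0,0,0],
    [0,0,0],
    [0,0,0],
    [0,0,0],
    [0,0,0]
  ],
  "grip": [0,0,0,0,0]
}}

```text
time: 17.7
ee_pos: [0.5671, -0.0194, 0.1671]
tcp_rot: [179.9, -0.0, 73.0]
wrist_force: [0.2, -0.4, 0.8]
opening: 0.0003
grasp_force: 0.0
```

```bash
python3 see.py w9; python3 s.py
```

```text
17.7 [ 0.5671 -0.0194  0.1671] [ 1.7993e+02 -2.0000e-02  7.2980e+01]
L [(39, -29), (53, -60), (72, -74), (86, -53), (102, -82), (125, -156), (174, -63), (190, -59), (212, -44), (227, -27)]
M [(32, -38), (46, -58), (66, -69), (80, -50), (96, -91), (125, -100), (172, -32), (188, -48), (211, -44), (229, -27)]
R [(81, -30), (96, -43), (124, -44), (154, -44), (171, -29), (187, -46), (210, -37), (228, -27)]
17.75 chest x,y mm -12.6 -69.4 tip z 0.1444 [ 1.7999e+02 -1.0000e-02  7.3010e+01] [ 0.22 -0.18 -0.42]
```

Right is aligned at 2. Now the left wheel.

>>> {"op": "move_arm", "data": {
  "offset": [
    [3.9,0.8,0],
    [3.8,0.8,0],
    [3.8,0.8,0],
    [0,0,1.2],
    [0,0,1.2]
  ],
  "twist": [
    [0,0,0],
    [0,0,0],
    [0,0,0],
    [0,0,0],
    [0,0,0]
  ],
  "grip": [0,0,0,0,0]
}}

```text
time: 18.25
ee_pos: [0.6235, 0.0851, 0.1406]
tcp_rot: [-179.9, 0.0, 73.1]
wrist_force: [-0.2, -0.6, -0.3]
opening: 0.0005
grasp_force: 0.0
```

>>> {"op": "move_arm", "data": {
  "offset": [
    [0,0,0.3],
    [0,0,0.2],
    [0,0,0]
  ],
  "twist": [
    [0,0,0],
    [0,0,0],
    [0,0,0]
  ],
  "grip": [0,0,0]
}}

```text
time: 18.55
ee_pos: [0.6232, 0.0832, 0.1374]
tcp_rot: [-180.0, 0.0, 73.0]
wrist_force: [-0.4, -0.1, 0.3]
opening: -0.0002
grasp_force: 0.0
```

```bash
python3 s.py
```

```text
18.55 chest x,y mm 11.0 44.9 tip z 0.1154 [-180.      0.     72.98] [-0.38 -0.09  0.31]
```

>>> {"op": "move_arm", "data": {
  "offset": [
    [0,0,0.15],
    [0,0,0.15],
    [0,0,0]
  ],
  "twist": [
    [0,0,0],
    [0,0,0],
    [0,0,0]
  ],
  "grip": [0,0,0]
}}

```text
time: 18.85
ee_pos: [0.6237, 0.0836, 0.1348]
tcp_rot: [179.9, -0.0, 73.0]
wrist_force: [-0.3, -1.2, 2.9]
opening: 0.0002
grasp_force: 1.5
```

>>> {"op": "move_arm", "data": {
  "offset": [
    [0,0,0.15],
    [0,0,0.13],
    [0,0,0]
  ],
  "twist": [
    [0,0,0],
    [0,0,0],
    [0,0,0]
  ],
  "grip": [0,0,0]
}}

```text
time: 19.15
ee_pos: [0.6239, 0.0837, 0.1328]
tcp_rot: [179.9, -0.0, 73.0]
wrist_force: [-2.5, -1.6, 9.5]
opening: -0.0001
grasp_force: 4.6
```

>>> {"op": "move_arm", "data": {
  "offset": [
    [0,-0.4,0],
    [0,-0.5,0],
    [0,-0.5,0],
    [0,-0.5,0],
    [0,-0.3,0]
  ],
  "twist": [
    [0,0,0],
    [0,0,0],
    [0,0,0],
    [0,0,0],
    [0,0,0]
  ],
  "grip": [0,0,0,0,0]
}}

```text
time: 19.65
ee_pos: [0.6037, 0.0899, 0.1337]
tcp_rot: [179.7, -0.0, 73.0]
wrist_force: [2.0, -3.5, 10.5]
opening: 0.0003
grasp_force: 4.7
```

>>> {"op": "move_arm", "data": {
  "offset": [
    [0,0,0],
    [0,0,-0.8],
    [0,2.2,0],
    [0,0,0],
    [0,0,0.4]
  ],
  "twist": [
    [0,0,0],
    [0,0,0],
    [0,0,0],
    [0,0,0],
    [0,0,0]
  ],
  "grip": [0,0,0,0,0]
}}

```text
time: 20.15
ee_pos: [0.6235, 0.084, 0.1354]
tcp_rot: [-180.0, -0.0, 73.0]
wrist_force: [1.6, -0.1, 2.4]
opening: 0.0001
grasp_force: 1.2
```

>>> {"op": "move_arm", "data": {
  "offset": [
    [0,0,0.2],
    [0,0,0.2],
    [0,0,0]
  ],
  "twist": [
    [0,0,0],
    [0,0,0],
    [0,0,0]
  ],
  "grip": [0,0,0]
}}

```text
time: 20.45
ee_pos: [0.6236, 0.0841, 0.1327]
tcp_rot: [179.9, -0.0, 73.0]
wrist_force: [-0.2, -0.8, 10.2]
opening: -0.0003
grasp_force: 5.0
```

>>> {"op": "move_arm", "data": {
  "offset": [
    [0,-0.4,0],
    [0,-0.5,0],
    [0,-0.5,0],
    [0,-0.5,0],
    [0,-0.3,0]
  ],
  "twist": [
    [0,0,0],
    [0,0,0],
    [0,0,0],
    [0,0,0],
    [0,0,0]
  ],
  "grip": [0,0,0,0,0]
}}

```text
time: 20.95
ee_pos: [0.6031, 0.0904, 0.1335]
tcp_rot: [179.7, -0.1, 73.0]
wrist_force: [3.1, -1.7, 9.0]
opening: -0.0003
grasp_force: 4.7
```

>>> {"op": "move_arm", "data": {
  "offset": [
    [0,0,0],
    [0,0,-2],
    [-3.6,0,-1.5],
    [-4,0,0],
    [-4,0,0]
  ],
  "twist": [
    [0,0,0],
    [0,0,0],
    [0,0,0],
    [0,0,0],
    [0,0,0]
  ],
  "grip": [0,0,0,0,0]
}}

```text
time: 21.45
ee_pos: [0.5677, -0.0211, 0.1666]
tcp_rot: [180.0, -0.0, 73.1]
wrist_force: [-0.4, -0.2, -0.2]
opening: 0.0001
grasp_force: 0.0
```

>>> {"op": "move_arm", "data": {
  "offset": [
    [0,0,0],
    [0,0,0]
  ],
  "twist": [
    [0,0,0],
    [0,0,0]
  ],
  "grip": [0,0]
}}

```text
time: 21.65
ee_pos: [0.568, -0.021, 0.1663]
tcp_rot: [-180.0, -0.0, 73.0]
wrist_force: [-0.1, -0.4, -0.8]
opening: -0.0003
grasp_force: 0.0
```

```bash
python3 see.py w10; python3 s.py
```

```text
21.65 [ 0.568  -0.021   0.1663] [-1.7998e+02 -1.0000e-02  7.2950e+01]
L [(42, -29), (69, -79), (109, -63), (125, -79), (155, -75), (181, -70), (195, -46), (210, -50), (224, -19)]
M [(32, -37), (46, -65), (65, -77), (80, -46), (96, -85), (112, -14), (125, -87), (172, -37), (188, -53), (211, -41), (228, -27)]
R [(81, -35), (96, -49), (124, -45), (154, -46), (171, -31), (187, -42), (209, -39), (228, -24)]
21.7 chest x,y mm -11.1 -70.2 tip z 0.1443 [-1.7998e+02 -1.0000e-02  7.3020e+01] [-0.85  0.21  1.18]
```

View pics/w10.png

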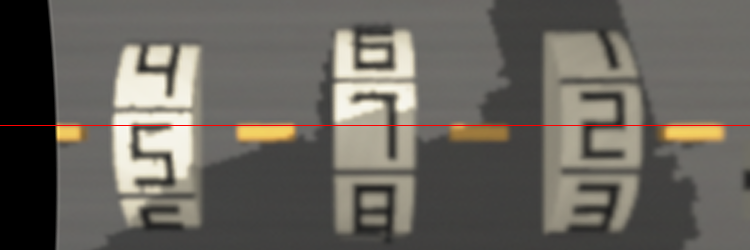

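Left is at about 2.915 rad, with 0.56 rad (13.4 mm) to go. Right and middle look good.

>>> {"op": "move_arm", "data": {
  "offset": [
    [4,0.6,0],
    [4,0.6,0],
    [3.6,0.6,1],
    [0,0,1.5],
    [0,0,0.5]
  ],
  "twist": [
    [0,0,0],
    [0,0,0],
    [0,0,0],
    [0,0,0],
    [0,0,0]
  ],
  "grip": [0,0,0,0,0]
}}

```text
time: 22.2
ee_pos: [0.6192, 0.0873, 0.1343]
tcp_rot: [-179.9, 0.0, 73.2]
wrist_force: [1.1, 6.5, 7.8]
opening: -0.0001
grasp_force: 4.0
```

>>> {"op": "move_arm", "data": {
  "offset": [
    [0,0,0.25],
    [0,0,0.2],
    [0,0,0]
  ],
  "twist": [
    [0,0,0],
    [0,0,0],
    [0,0,0]
  ],
  "grip": [0,0,0]
}}

```text
time: 22.5
ee_pos: [0.6198, 0.086, 0.1339]
tcp_rot: [179.9, -0.2, 73.1]
wrist_force: [-0.9, 7.3, 9.2]
opening: -0.0001
grasp_force: 4.5
```

>>> {"op": "move_arm", "data": {
  "offset": [
    [0,-0.5,0],
    [0,-0.5,0],
    [0,-0.4,0],
    [0,0,0],
    [0,0,-2]
  ],
  "twist": [
    [0,0,0],
    [0,0,0],
    [0,0,0],
    [0,0,0],
    [0,0,0]
  ],
  "grip": [0,0,0,0,0]
}}

```text
time: 23.0
ee_pos: [0.6051, 0.0886, 0.1509]
tcp_rot: [-179.9, 0.1, 73.0]
wrist_force: [0.1, 0.0, -0.4]
opening: -0.0002
grasp_force: 0.0
```

>>> {"op": "move_arm", "data": {
  "offset": [
    [-3.6,-0.4,-1.5],
    [-4,0,0],
    [-4,0,0],
    [0,0,0],
    [0,0,0]
  ],
  "twist": [
    [0,0,0],
    [0,0,0],
    [0,0,0],
    [0,0,0],
    [0,0,0]
  ],
  "grip": [0,0,0,0,0]
}}

```text
time: 23.5
ee_pos: [0.5681, -0.0218, 0.1675]
tcp_rot: [180.0, -0.0, 72.9]
wrist_force: [0.3, 0.7, -0.1]
opening: -0.0003
grasp_force: 0.0
```

```bash
python3 see.py w11; python3 s.py
```

```text
23.5 [ 0.5681 -0.0218  0.1675] [ 1.7997e+02 -1.0000e-02  7.2900e+01]
L [(47, -38), (63, -74), (78, -54), (119, -67), (125, -97), (164, -61), (181, -63), (203, -57), (221, -16)]
M [(32, -33), (46, -69), (65, -88), (80, -50), (97, -88), (112, -19), (125, -87), (172, -38), (188, -49), (211, -46), (228, -28)]
R [(81, -33), (96, -48), (124, -53), (154, -43), (171, -40), (187, -48), (209, -32), (228, -21)]
23.55 chest x,y mm -10.8 -70.8 tip z 0.1453 [ 1.7998e+02 -1.0000e-02  7.2980e+01] [1.09 0.15 0.35]
```

View pics/w11.png

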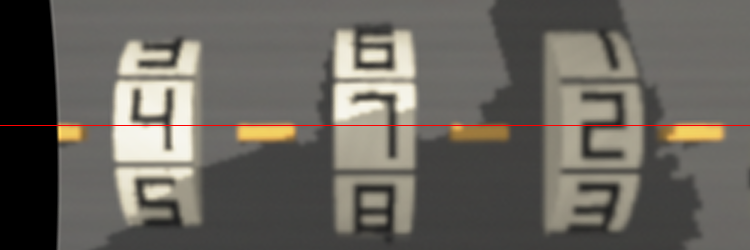

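Left shows 4, still about 1.7 mm short; a small final drag.

>>> {"op": "move_arm", "data": {
  "offset": [
    [4,0.4,0],
    [4,0.4,0],
    [3.6,0.4,1],
    [0,0,1.2],
    [0,0,0]
  ],
  "twist": [
    [0,0,0],
    [0,0,0],
    [0,0,0],
    [0,0,0],
    [0,0,0]
  ],
  "grip": [0,0,0,0,0]
}}

```text
time: 24.05
ee_pos: [0.6131, 0.0884, 0.1426]
tcp_rot: [-179.8, 0.1, 73.2]
wrist_force: [-0.9, 0.3, 0.2]
opening: 0.0002
grasp_force: 0.0
```

>>> {"op": "move_arm", "data": {
  "offset": [
    [0,0,0.7],
    [0,0,0.3],
    [0,0,0.25],
    [0,0,0]
  ],
  "twist": [
    [0,0,0],
    [0,0,0],
    [0,0,0],
    [0,0,0]
  ],
  "grip": [0,0,0,0]
}}

```text
time: 24.45
ee_pos: [0.614, 0.0865, 0.1341]
tcp_rot: [179.9, -0.1, 73.0]
wrist_force: [-2.6, 1.4, 8.3]
opening: 0.0002
grasp_force: 4.5
```

>>> {"op": "move_arm", "data": {
  "offset": [
    [0,-0.18,0],
    [0,-0.18,0],
    [0,0,0],
    [0,0,-2],
    [-3.6,-1,-1.5]
  ],
  "twist": [
    [0,0,0],
    [0,0,0],
    [0,0,0],
    [0,0,0],
    [0,0,0]
  ],
  "grip": [0,0,0,0,0]
}}

```text
time: 24.95
ee_pos: [0.5912, 0.0574, 0.1679]
tcp_rot: [180.0, -0.0, 73.1]
wrist_force: [-0.6, -1.1, 0.3]
opening: -0.0
grasp_force: 0.0
```

>>> {"op": "move_arm", "data": {
  "offset": [
    [-4,0,0],
    [-4,0,0],
    [0,0,0],
    [0,0,0]
  ],
  "twist": [
    [0,0,0],
    [0,0,0],
    [0,0,0],
    [0,0,0]
  ],
  "grip": [0,0,0,0]
}}

```text
time: 25.35
ee_pos: [0.5668, -0.0215, 0.1681]
tcp_rot: [179.9, -0.0, 72.9]
wrist_force: [0.8, 0.5, 0.2]
opening: -0.0003
grasp_force: 0.0
```

```bash
python3 see.py w12; python3 s.py
```

```text
25.35 [ 0.5668 -0.0215  0.1681] [ 1.7994e+02 -2.0000e-02  7.2880e+01]
L [(38, -26), (52, -62), (71, -77), (85, -59), (125, -83), (172, -65), (189, -67), (211, -49), (227, -25)]
M [(32, -38), (46, -63), (65, -72), (80, -45), (96, -88), (125, -98), (172, -35), (189, -50), (211, -50), (228, -29)]
R [(81, -35), (96, -49), (124, -43), (154, -46), (171, -31), (187, -40), (209, -43), (228, -20)]
25.4 chest x,y mm -12.2 -70.8 tip z 0.1459 [ 1.7996e+02 -2.0000e-02  7.2960e+01] [-0.06 -0.39 -0.03]
```

All three are aligned: left 4 (center row 128.5, matching its height), 7, and 2. Now the bolt: go to the right of the knob, down, and push left.

>>> {"op": "move_arm", "data": {
  "offset": [
    [1.4,-3.6,0],
    [1.5,-3.6,0],
    [0,0,0],
    [0,0,1.5],
    [0,0,1.3]
  ],
  "twist": [
    [0,0,0],
    [0,0,0],
    [0,0,0],
    [0,0,0],
    [0,0,0]
  ],
  "grip": [0,0,0,0,0]
}}

```text
time: 25.9
ee_pos: [0.5072, 0.0289, 0.1382]
tcp_rot: [180.0, -0.0, 73.1]
wrist_force: [-0.4, 0.8, -1.1]
opening: -0.0003
grasp_force: 0.0
```

>>> {"op": "move_arm", "data": {
  "offset": [
    [0,0,0],
    [0,0,0],
    [0,0,0]
  ],
  "twist": [
    [0,0,0],
    [0,0,0],
    [0,0,0]
  ],
  "grip": [0,0,0]
}}

```text
time: 26.2
ee_pos: [0.507, 0.0283, 0.1395]
tcp_rot: [-180.0, 0.0, 73.0]
wrist_force: [-0.3, -0.5, 0.4]
opening: 0.0001
grasp_force: 0.0
```

```bash
cat > kn.py <<'E'
from h import *
M=np.array([.5995,.0435]); e=np.array([.956,-.294]); n=np.array([.294,.956])
for i in range(1):
    o=bot.get_obs();c=viewer.camera('wrist')
    for r in finder.pinpoint(c,'bolt_knob')[:2]:
        w=world(c,r['position'],o,.138)[:2]-M; print('knob',round(r['p'],2),np.round(r['position']),(w@e*1e3).round(1),(w@n*1e3).round(1))
cv2.imwrite('pics/kn.png',c['color'][:,:,::-1])
E
python3 s.py; python3 kn.py
```

```text
26.2 chest x,y mm -84.0 -41.7 tip z 0.1175 [-179.99    0.     73.01] [-0.29 -0.53  0.36]
knob 0.59 [316. 207.] -84.5 -7.3
knob 0.18 [464. 171.] -20.9 9.0
```

View pics/kn.png

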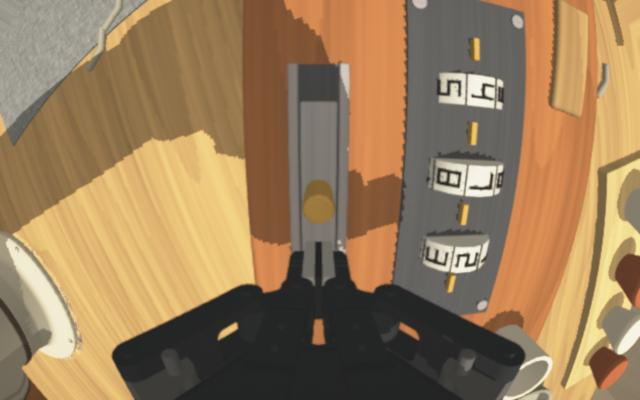

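The fingers sit directly to the right of the knob at px (316,207), and the wheels read 4, 7, 2. Pushing left.

>>> {"op": "move_arm", "data": {
  "offset": [
    [1.2,0,0],
    [0.5,0,0],
    [0.5,0,0],
    [0,0,0]
  ],
  "twist": [
    [0,0,0],
    [0,0,0],
    [0,0,0],
    [0,0,0]
  ],
  "grip": [0,0,0,0]
}}

```text
time: 26.7
ee_pos: [0.5133, 0.0504, 0.1396]
tcp_rot: [180.0, -0.0, 73.1]
wrist_force: [-0.9, 0.3, 0.1]
opening: -0.0
grasp_force: 0.0
```

>>> {"op": "move_arm", "data": {
  "offset": [
    [0.5,0,0],
    [0.5,0,0],
    [0,0,0]
  ],
  "twist": [
    [0,0,0],
    [0,0,0],
    [0,0,0]
  ],
  "grip": [0,0,0]
}}

```text
time: 27.0
ee_pos: [0.5161, 0.0598, 0.1394]
tcp_rot: [-180.0, -0.0, 73.1]
wrist_force: [-0.4, -0.1, 0.0]
opening: 0.0004
grasp_force: 0.0
```

```bash
python3 s.py; python3 kn.py
```

```text
27.0 chest x,y mm -84.6 -8.9 tip z 0.1174 [-1.7999e+02 -2.0000e-02  7.3070e+01] [-0.42 -0.14  0.02]
knob 0.52 [453. 306.] -13.9 -29.1
```

Run:
```python
from h import *
a=cv2.imread('pics/kn.png');h=cv2.cvtColor(a,cv2.COLOR_BGR2HSV)
print(h[0:1,0:1])
m=cv2.inRange(h,(15,130,90),(28,255,255)); n,l,s,c=cv2.connectedComponentsWithStats(m)
print([(s[i].tolist(),c[i].round()) for i in range(1,n) if s[i,4]>40])
cv2.imwrite('pics/kc.png',cv2.resize(a[60:330,230:500],None,fx=2.2,fy=2.2))
o=bot.get_obs();c=viewer.camera('top')
for r in finder.pinpoint(c,'bolt_knob')[:2]: print(r)
```

```text
[[[ 24  23 156]]]
[([596, 19, 4, 59, 73], array([597.,  46.])), ([471, 98, 9, 23, 177], array([475., 109.])), ([547, 126, 37, 40, 74], array([572., 153.])), ([245, 158, 10, 115, 146], array([249., 214.])), ([463, 181, 10, 22, 160], array([467., 191.])), ([305, 210, 30, 46, 1081], array([319., 232.])), ([451, 255, 9, 20, 131], array([455., 264.])), ([523, 327, 21, 42, 51], array([533., 349.]))]
```

View pics/kc.png

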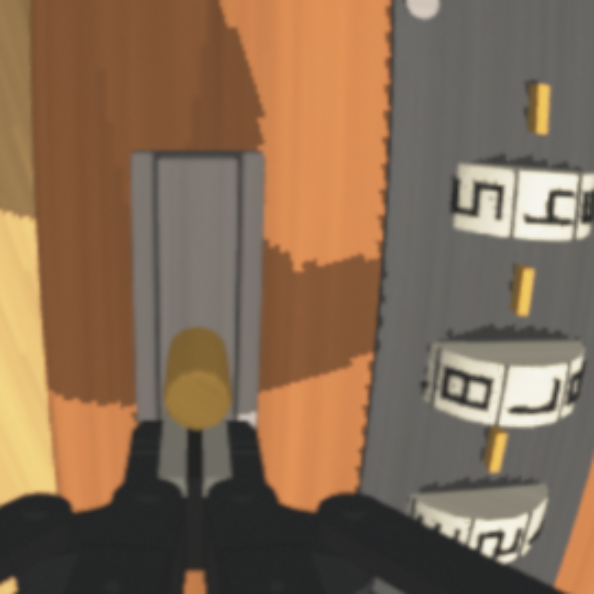

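The guide's dark gap is gone: the bolt has slid nearly or fully home, knob top at about (319,242). I'll push a little more until it meets the stop, then measure.

>>> {"op": "move_arm", "data": {
  "offset": [
    [0.2,0,0],
    [0.2,0,0],
    [0,0,0]
  ],
  "twist": [
    [0,0,0],
    [0,0,0],
    [0,0,0]
  ],
  "grip": [0,0,0]
}}

```text
time: 27.5
ee_pos: [0.5163, 0.0607, 0.1394]
tcp_rot: [-180.0, 0.3, 72.9]
wrist_force: [-4.9, -15.0, 3.6]
opening: 0.0004
grasp_force: 8.0
```

```bash
cat > k2.py <<'E'
from h import *
M=np.array([.5995,.0435]); e=np.array([.956,-.294]); n=np.array([.294,.956])
o=bot.get_obs();c=viewer.camera('wrist')
h=cv2.cvtColor(c['color'],cv2.COLOR_RGB2HSV);m=cv2.inRange(h,(15,130,90),(28,255,255));m[:,:280]=0;m[:,360:]=0
k,l,s,cc=cv2.connectedComponentsWithStats(m);i=1+s[1:,4].argmax();x,y,w,hh,_=s[i]
w2=world(c,(x+w/2,y+hh-w/2),o,.138)[:2]-M;print(s[i],'knob top',(w2@e*1e3).round(1),(w2@n*1e3).round(1))
E
python3 s.py; python3 k2.py
```

```text
27.5 chest x,y mm -84.6 -8.0 tip z 0.1174 [-180.      0.33   72.94] [ -4.9  -15.04   3.62]
[ 305  210   30   47 1094] knob top -83.5 10.6
```

The bolt hit its end stop, having travelled 17.9 mm. Backing off and lifting.

>>> {"op": "move_arm", "data": {
  "offset": [
    [-1,0,0],
    [-1,0,-1],
    [0,0,-3],
    [-3,3,-3],
    [-3,4,0]
  ],
  "twist": [
    [0,0,0],
    [0,0,0],
    [0,0,0],
    [0,0,0],
    [0,0,0]
  ],
  "grip": [0,0,0,0,0]
}}

```text
time: 28.05
ee_pos: [0.5612, -0.0328, 0.2144]
tcp_rot: [179.6, -0.1, 73.2]
wrist_force: [1.4, 1.2, 0.1]
opening: 0.0002
grasp_force: 0.0
```

>>> {"op": "move_arm", "data": {
  "offset": [
    [0,0,0],
    [0,0,0],
    [0,0,0]
  ],
  "twist": [
    [0,0,0],
    [0,0,0],
    [0,0,0]
  ],
  "grip": [0,0,0]
}}

```text
time: 28.35
ee_pos: [0.5596, -0.0323, 0.2086]
tcp_rot: [-180.0, -0.0, 73.0]
wrist_force: [0.7, -0.4, -0.8]
opening: 0.0001
grasp_force: 0.0
```

```bash
python3 s.py; python3 kn.py; python3 see.py w13
```

```text
28.35 chest x,y mm -15.9 -84.2 tip z 0.1866 [-1.7998e+02 -2.0000e-02  7.3040e+01] [ 0.68 -0.36 -0.76]
knob 0.83 [207.  79.] -85.5 10.6
28.45 [ 0.5595 -0.0318  0.2086] [ 1.80e+02 -2.00e-02  7.31e+01]
L [(36, -16), (51, -42), (70, -66), (84, -34), (125, -80), (173, -41), (190, -52), (212, -42), (230, -23)]
M [(31, -21), (46, -39), (65, -51), (80, -37), (96, -60), (125, -153), (173, -34), (188, -37), (212, -31), (229, -22)]
R [(80, -25), (96, -36), (124, -31), (154, -36), (171, -26), (188, -32), (211, -29), (231, -18)]
```

The knob has stayed at +10.6 mm, fully open, and the wheels read 4, 7, 2. Nothing is touching the chest.

```bash
python3 -c "
from workcell import bot
print(bot.job_done())"
```

```text
the job is handed in; nothing more can be done
None
```

The wheels read 4, 7, 2, the bolt is fully left (17.9 mm measured, to its end stop), the arm is clear, and I handed the job in at about 28 s; the judge's verdict was not returned.

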